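# Ease the electrode tin's falling lid shut

### The job

The blue electrode tin straight ahead, between the hexagon nut and a pink gas cup (not the other blue tin far off to the right), stands open with its lid about upright. Tip the lid forward with a fingertip, catch it on a finger as it falls and lower it gently until it is fully shut, without letting it slam. Only touch the lid: do not pinch or lift anything, keep the tin where it is, leave the things around it alone, and end with the hand clear.

Things in the scene. Friction and masses are not known exactly. Their poses are not given: they have to be found in the camera images.
- tin: loose blue sheet-steel tin, filled, 0.8 to 1.2 kg, 78 mm deep (its x) by 173 mm long (its y), rim at z = 30 mm, walls 2 mm. Origin: centre of its underside. x points from its front to its hinge side, z up; the front (-x, outside of the wall at x = -38 mm) faces the robot within 0.3 rad of yaw. Keep fingertips above the rim while over the tin
- tin_hinge (a point): middle of the hinge line, at x = 39.5, z = 30 mm in the tin's frame; the line runs along the tin's y. The hinge is nearly free: slight friction holds the lid between about 1.35 and 1.8 rad; further forward it falls shut by itself in about 0.3 s and slams; further back it drops to its stop
- tin_lid (a joint): lid angle, rad: 0 = shut (level), 1.57 = upright, 2.0 = leaning back on its stop; starts at rest at 1.50 to 1.78. The lid weighs 70 g: a plate 2 mm thick, 77 mm from hinge to front, 173 mm long, with a lip turned 6 mm inward round its edge and a lift tab on its front edge
- lid_edge (a point): middle of the lid's free edge: axis of the rolled bead (4 mm thick, along y) that ends the blue lift tab, 50 mm wide, 2 mm thick, 14 mm beyond the lip, level with the lid plate. 92.5 mm from the hinge; at lid angle q at x = 39.5 - 92.5 cos q, z = 30 + 92.5 sin q mm in the tin's frame. Shut, it is 31 mm above the table and 15 mm in front of the tin's wall, open below for a fingertip
- nut: steel hexagon nut, 34x29x16 mm, beyond the tin's +y end; bystander. Origin: centre of its underside
- gas_cup: pink ceramic gas cup standing, 21 mm across, 46 mm high, light, beyond the tin's -y end; bystander. Origin: centre of its underside
- pliers: pliers with blue grips lying flat, 63x178x13 mm, to the right; bystander. Origin: centre of its underside
- v_block: grey steel V-block, 50x40x36 mm, in front of the tin to the right; bystander. Origin: centre of its underside
- magnet: orange welding magnet square lying flat, 90x100x17 mm, nearer the robot to the right; bystander. Origin: centre of its underside
Things that resemble listed ones, but are neither listed nor needed, are in the scene too. There is more than one size of the tin; the job needs the larger.

How it is judged (in metres and radians):
On the way:
1. the falling lid is caught: part-way down (0.15 to 1.0 rad) it rests on the fingers, moving slower than 1.5 rad/s, for 0.2 s (value of joint tin_lid between 0.15 and 1 rad and velocity of joint tin_lid between -1.5 and 1.5 rad/s and contact force between the fingers and tin above 0.03 N), for 0.2 s.
At the end, for the whole second after the job is handed in: the lid is shut to within 0.03 rad, the tin stands flat and at rest within 30 mm of where it stood, and each bystander is within 20 mm of where it stood (value of joint tin_lid below 0.03 rad and angle between tin's own z axis and vertical below 0.05 rad and distance of tin from where it was at the start of the episode below 0.03 m and linear speed of tin below 0.01 m/s and distance of each of nut, gas_cup, pliers, v_block, magnet from where it was at the start of the episode below 0.02 m); the robot touches nothing.
It fails at once if the lid slams: within 0.15 rad of shut it falls faster than 3.5 rad/s (value of joint tin_lid below 0.15 rad and velocity of joint tin_lid below -3.5 rad/s).
It fails at once if the tin is lifted more than 10 mm or tipped (height (world z) of tin above 0.01 m or angle between tin's own z axis and vertical above 0.2 rad).
It fails at once if the tin is shoved more than 30 mm (distance of tin from where it was at the start of the episode above 0.03 m).
It fails at once if the fingers press the tin or its lid with more than 20 N, for instance by pinching the lid (contact force between the fingers and tin above 20 N).
It fails at once if a bystander is moved more than 20 mm (distance of any of nut, gas_cup, pliers, v_block, magnet from where it was at the start of the episode above 0.02 m).
It also fails if it takes over 38 s, if anything falls off the work surface, if the arm or the gripper's body presses on something with over 40 N, if the wrist force passes 120 N, or if a joint passes its speed limit or range.

### The arm

A 6-joint arm with a two-finger parallel gripper is mounted at the origin on a cart in front of the work surface, level with it; the furniture and walls round the work are solid. World frame = base frame: x ahead of the robot, y to its left, z up, the work surface at z = 0. Lengths are in mm, angles in rad, forces in N, time in s.
With the tool pointing down it reaches from about 350 to 1000 mm from the base axis. Payload 7.1 kg.
Tool frame: the origin (TCP) lies at the very end of the fingers, on their centre line; the grasp point (between the pads) lies 19 mm behind it; z points along the fingers, y is the line along which they close (so a half turn about z gives the same grasp; the last joint's range is limited). The gripper opens to 85 mm and grips with 20 to 120 N. Pads are 22 mm wide; open, the fingers measure 114 mm over their backs; the gripper's body (76 mm by 85 mm) begins 54 mm behind the grasp point. The pads swing forward as they close: fully open they stand 13 mm farther back than shut.
Start: joints at [-1.362, 0.423, 1.63, -0, 1.089, -0.019], TCP at [141.166, -608.832, 231.319] pointing down, gripper open.
Joint ranges: [-3, 3], [-0.9, 2.11], [0.09, 2.58], [-1.31, 4.45], [0.11, 2.69], [-2.54, 2.54]. Speed limits (rad/s): [2.39, 2.39, 3.01, 3.14, 3.14, 3.14].

### API

Orientations are given as a rotation vector (axis times angle).
In Python, from bench import get_state, grab_frame, camera_params, hand_in gives the robot as it stands. The module is installed in compiled form; this text tells all that it offers.
- The arm moves only by the tool drive_tool, never from a script. Its argument "increments" is a list of rows, each an object of numbers: "tx", "ty", "tz": the shift along the tool's x, y, z in mm; "twist": the turn about the tool's z in degrees; "fingers": the closure, from 0 (fully open) to 1 (shut). A call has 1 to 20 rows; each row shifts and turns the commanded pose from where the row before left it, along the tool's axes as they then stand; what a row does not reach is not made up. A row lasts 1/10 s, in which the tool goes at most 50 mm and 8.59 degrees, less where a joint would pass 70% of its speed; a pose out of reach is approached as far as the arm can. A call with a gripper value outside its range is refused whole. The fingers move at their own pace and stop on an object; the grip force is fixed at half the most. Time passes only in rows, so rows that do not move let the fingers close. It gives the time, the measured TCP pose, the force, the opening and the grip force at its end, in the units of the state.
- get_state(): the state, without advancing time (a new reading comes with each control period).
- grab_frame(name): name is "scene" or "top"; returns the picture (480x640x3 uint8, red, green, blue); there is no depth.
- camera_params(name): a dict with "mtx" (3x3 intrinsics, pixels), "extrinsics" (4x4, takes a point from camera to world coordinates). Camera axes: x right, y up, looking along -z (the intrinsics and any distortion apply to the point x, -y, -z); pixel columns grow to the right and rows downward; lengths in mm; the calibration is good to about 2 mm. A picture is of the moment at which its call begins. camera_params takes no time and is no camera call.
- hand_in(): hands the job in; it is judged then, once.
The state is a dict: "time_s": time; "q": joint angles; "joint_velocities": joint speeds; "tau": joint torques, N m; "tcp_pos": TCP position; "orientation": TCP orientation; "force": force on the tool from outside, world axes, zero at the start; "ft_torque": the same for the moment, N m; "gripper_width": finger opening in mm; "finger_force": force on a finger pad.
Only numpy, scipy, OpenCV 4.12 (cv2) and the standard library are available. Lean on these libraries where they do the work, as an engineer would, in place of code of your own. Each camera call takes 0.05 s, during which the arm holds its last target. There are 200 camera calls.

## Working session

There is one attempt and no reset: what is moved stays moved. The work goes in short steps, Python scripts to look and compute and a tool call to move; the robot and the scene stay as the last step left them, time stands still between calls to the robot, and variables do not carry over. Pictures are saved under pics/ and viewed, at most 10 in all, crops included, and the job is handed in when it is done.

Besides the shell and the picture viewer there is one more tool, called by a JSON object that holds its "fn" and its "kwargs", one argument or row to a line. drive_tool: Moves the arm, as the interface text tells. Its arguments: {"type":"object","properties":{"increments":{"type":"array"}},"required":["increments"]}

```bash
mkdir -p pics; python3 - <<'E'
from bench import *
import cv2,numpy as np
for n in("scene","top"):
    f=grab_frame(n);cv2.imwrite(f"pics/{n}0.png",f[:,:,::-1]);c=camera_params(n);print(n,np.round(c["mtx"],1).tolist(),np.round(c["extrinsics"],3).tolist(),[k for k in c])
s=get_state();print(s)
E
```

```text
scene [[447.0, 0.0, 314.8], [0.0, 447.0, 235.8], [0.0, 0.0, 1.0]] [[0.536, 0.402, -0.742, -122.372], [-0.844, 0.228, -0.486, -684.655], [-0.026, 0.887, 0.462, 470.437], [0.0, 0.0, 0.0, 1.0]] ['mtx', 'extrinsics']
top [[493.7, 0.0, 323.5], [0.0, 493.7, 241.6], [0.0, 0.0, 1.0]] [[-0.01, 0.981, -0.194, 327.326], [-1.0, -0.009, 0.005, -275.35], [0.003, 0.194, 0.981, 893.679], [0.0, 0.0, 0.0, 1.0]] ['mtx', 'extrinsics']
{'time_s': 0.1, 'q': array([-1.36200910e+00,  4.23769434e-01,  1.63062276e+00,  2.55170496e-05,
        1.08860315e+00, -1.90009956e-02]), 'joint_velocities': array([-0.00048492, -0.00077375, -0.00113718,  0.0007236 , -0.00104313,
        0.00186956]), 'tau': array([ 6.77946391e-04, -5.58426118e+01, -2.82444459e+01,  7.66832409e-05,
        2.94565616e-03, -2.29216556e-05]), 'tcp_pos': array([ 141.06680595, -608.35746451,  230.61668526]), 'orientation': array([-3.11985115e+00, -3.56858412e-01,  1.73352835e-04]), 'force': array([ 0.2328213 ,  0.94966257, -0.18375059]), 'ft_torque': array([0.02708985, 0.01388048, 0.0153002 ]), 'finger_force': 0.0, 'gripper_width': 85.44515912689624}
```

View pics/scene0.png

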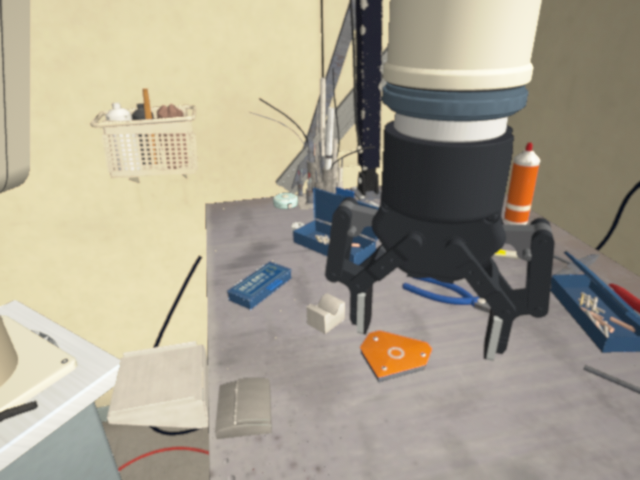

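View pics/top0.png

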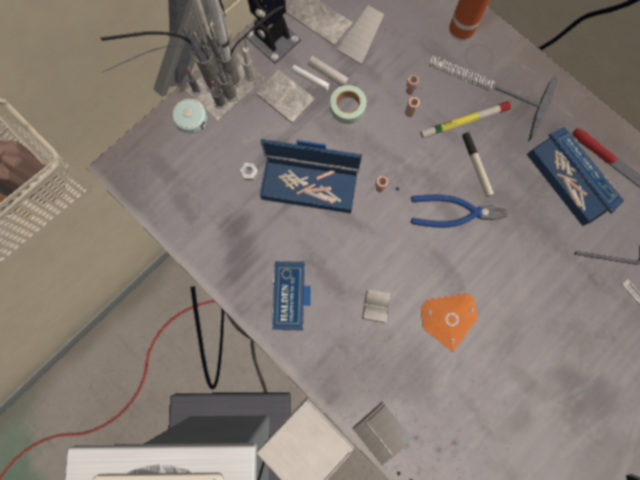

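Three blue tins appear in the top view. The open one at (310,180) lies between the nut (249,171) and a pink cup (382,183). Another open one is at (575,175), far right, and a smaller shut one at (289,296). The first fits the description; I'll confirm it in enlarged crops.

```bash
python3 - <<'E'
import cv2,numpy as np
a=cv2.imread("pics/top0.png")[125:225,235:400];b=cv2.imread("pics/scene0.png")[175:275,280:400]
a=cv2.resize(a,(800,485),interpolation=cv2.INTER_CUBIC);cv2.imwrite("pics/c_top.png",a)
b=cv2.resize(b,(720,600),interpolation=cv2.INTER_CUBIC);cv2.imwrite("pics/c_scene.png",b)
E
```

```text
(no output)
```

View pics/c_top.png

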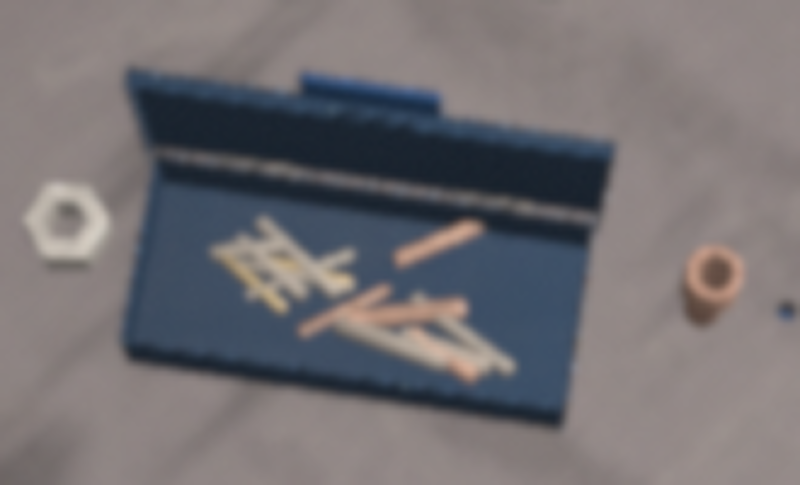

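View pics/c_scene.png

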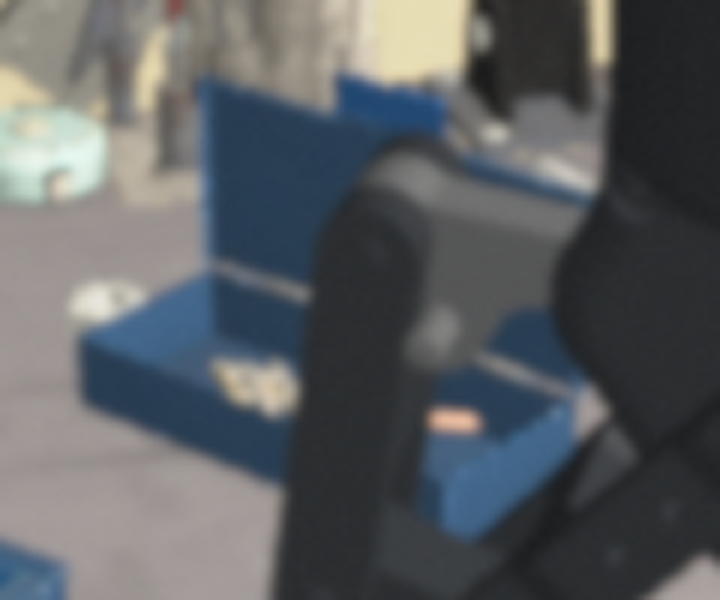

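The crops confirm the target: open tin with its lid about upright, nut to the left at crop (67,222), pink cup to the right at (715,270), and bright blue tab (302,73)-(440,93). Next I triangulate the tab and fit the tin model to both views.

```bash
cat > h.py <<'E'
import numpy as np, cv2
from bench import camera_params
from scipy.optimize import least_squares
def P(n):
    c=camera_params(n);E=np.linalg.inv(np.array(c["extrinsics"]));D=np.diag([1,-1,-1,1.])
    return np.array(c["mtx"])@(D@E)[:3]
def proj(n,X):
    u=P(n)@np.c_[X,np.ones(len(X))].T; return (u[:2]/u[2]).T
def tin(x,y,yaw,X):
    R=np.array([[np.cos(yaw),-np.sin(yaw),0],[np.sin(yaw),np.cos(yaw),0],[0,0,1]]);return X@R.T+[x,y,0]
def lid(q,r,y,off=0): return [39.5-r*np.cos(q)+off*np.sin(q),y,30+r*np.sin(q)+off*np.cos(q)]
E
python3 - <<'E'
from h import *
T=lambda p:(np.array(p)+.5)/4.848-.5+[235,125]
S=lambda p:(np.array(p)+.5)/6-.5+[280,175]
def mod(q):
    return ([lid(q,94.5,25),lid(q,94.5,-25),lid(q,78,86.5),lid(q,78,-86.5),[39,86.5,30],[39,-86.5,30],[-38,86.5,30],[-38,-86.5,30]],
            [lid(q,94.5,25),lid(q,94.5,-25),lid(q,78,86.5),[-38,86.5,30],[-38,86.5,0],[-38,-86.5,30],[39,-86.5,30]])
mt=T([(302,73),(440,93),(127,70),(613,143),(155,150),(600,218),(125,345),(562,410)])
ms=S([(338,75),(445,98),(203,82),(80,345),(83,397),(440,488),(573,405)])
def f(p):
    a,b=mod(p[3]);return np.r_[(proj("top",tin(*p[:3],np.array(a)))-mt).ravel(),(proj("scene",tin(*p[:3],np.array(b)))-ms).ravel()]
r=least_squares(f,[620,-250,0,1.6],loss="soft_l1");print(r.x);print(np.round(r.fun.reshape(-1,2),1).tolist())
for i in range(3):
    X=cv2.triangulatePoints(P("top"),P("scene"),mt[i],ms[i]);print("tri",(X[:3]/X[3]).ravel(), tin(*r.x[:3],np.array([mod(r.x[3])[0][i]])))
for nme,p,z in(("nut",(67,222),16),("cup",(715,270),46)):
    g=least_squares(lambda v:proj("top",np.array([[v[0],v[1],z]]))[0]-T(p),[620,-200]);print(nme,g.x)
x=r.x
for nme,pt in (("hinge",[39.5,0,30]),("edge",lid(x[3],92.5,0))): print(nme,tin(*x[:3],np.array([pt])))
E
```

```text
[ 6.07651229e+02 -2.53673993e+02 -1.70102535e-01  1.57093112e+00]
[[-1.0, 0.5], [0.4, 1.0], [-0.2, -0.5], [0.7, -0.0], [-0.9, 0.1], [0.0, 0.4], [-2.4, -0.5], [1.6, 0.9], [-0.2, -1.4], [0.7, 0.2], [1.1, -1.9], [-1.1, -2.3], [-1.0, 1.0], [1.4, -1.0], [2.0, -1.5]]
tri [ 652.62387701 -236.38705844  121.04227202] [[ 650.8257813  -235.72365813  124.49999914]]
tri [ 643.65563138 -283.76391975  124.49460246] [[ 642.36161106 -285.00202886  124.49999914]]
tri [ 661.32416566 -173.85416151  103.64513042] [[ 661.23451865 -175.11088562  107.99999929]]
nut [ 637.40703812 -141.60861255]
cup [ 605.99432414 -386.34413732]
hinge [[ 646.58114173 -260.36068711   30.        ]]
edge [[ 646.59343048 -260.36279786  122.49999916]]
```

The fit is consistent: tin at (607.7, -253.7), yaw -0.17, lid about 1.57 rad. Heights agree to 4 mm.

The tool can't tilt, so the plan is:
- **Straddle:** set the open fingers diagonally across the lid. One goes behind the +y end and the other in front of the tab.
- **Catch:** tip the lid so its bead lands on the front finger.
- **Clear:** shift and twist so the rear finger is off the lid.
- **Lower:** follow the arc down with light inward contact.

```bash
cat >> h.py <<'E'
from scipy.spatial.transform import Rotation as Ro
from bench import get_state
TIN=[607.7,-253.7,-0.170]
def cx(a): return -42.75*np.cos(a)+11*np.sin(a)   # front finger's max x rel. to hand centre
def plan(way,pos=None,R=None):
    """way: (front max x, front centre y [tin frame], z_tcp, a_deg, rows) -> rows in tool axes, from the measured pose or a given one"""
    s=get_state();pos=s["tcp_pos"] if pos is None else pos;R=Ro.from_rotvec(s["orientation"]) if R is None else R
    out=[]
    for fx,fy,z,ad,n in way:
        a=np.radians(ad);c=np.array([[fx-cx(a),fy+50*np.sin(a),z]]);goal=tin(*TIN,c)[0]
        w=a+TIN[2];ty=R.as_matrix()[:,1];cur=np.arctan2(ty[1],ty[0]);d=np.degrees((w-cur+np.pi/2)%np.pi-np.pi/2)
        for i in range(n):
            step=(goal-pos)/(n-i);t=R.as_matrix().T@step;tw=-d/n
            out.append({k:round(float(v),1) for k,v in zip(("tx","ty","tz","twist"),(*t,tw))}); pos=pos+step;R=R*Ro.from_rotvec([0,0,np.radians(tw)])
    print(str(out).replace("'",'"'));return out
E
python3 - <<'E'
from h import *
plan([(21.5,2,231,55,17)])
E
```

```text
[{"tx": 34.4, "ty": -15.6, "tz": 0.0, "twist": 3.4}, {"tx": 33.5, "ty": -17.6, "tz": 0.0, "twist": 3.4}, {"tx": 32.3, "ty": -19.6, "tz": 0.0, "twist": 3.4}, {"tx": 31.1, "ty": -21.5, "tz": 0.0, "twist": 3.4}, {"tx": 29.8, "ty": -23.3, "tz": 0.0, "twist": 3.4}, {"tx": 28.4, "ty": -25.0, "tz": 0.0, "twist": 3.4}, {"tx": 26.8, "ty": -26.6, "tz": 0.0, "twist": 3.4}, {"tx": 25.2, "ty": -28.2, "tz": 0.0, "twist": 3.4}, {"tx": 23.5, "ty": -29.6, "tz": 0.0, "twist": 3.4}, {"tx": 21.7, "ty": -31.0, "tz": 0.0, "twist": 3.4}, {"tx": 19.8, "ty": -32.2, "tz": 0.0, "twist": 3.4}, {"tx": 17.9, "ty": -33.3, "tz": 0.0, "twist": 3.4}, {"tx": 15.9, "ty": -34.3, "tz": 0.0, "twist": 3.4}, {"tx": 13.8, "ty": -35.2, "tz": 0.0, "twist": 3.4}, {"tx": 11.7, "ty": -36.0, "tz": 0.0, "twist": 3.4}, {"tx": 9.5, "ty": -36.6, "tz": 0.0, "twist": 3.4}, {"tx": 7.4, "ty": -37.1, "tz": 0.0, "twist": 3.4}]
```

{"fn": "drive_tool", "kwargs": {
  "increments": [
    {"tx":34.4,"ty":-15.6,"twist":3.4},
    {"tx":33.5,"ty":-17.6,"twist":3.4},
    {"tx":32.3,"ty":-19.6,"twist":3.4},
    {"tx":31.1,"ty":-21.5,"twist":3.4},
    {"tx":29.8,"ty":-23.3,"twist":3.4},
    {"tx":28.4,"ty":-25.0,"twist":3.4},
    {"tx":26.8,"ty":-26.6,"twist":3.4},
    {"tx":25.2,"ty":-28.2,"twist":3.4},
    {"tx":23.5,"ty":-29.6,"twist":3.4},
    {"tx":21.7,"ty":-31.0,"twist":3.4},
    {"tx":19.8,"ty":-32.2,"twist":3.4},
    {"tx":17.9,"ty":-33.3,"twist":3.4},
    {"tx":15.9,"ty":-34.3,"twist":3.4},
    {"tx":13.8,"ty":-35.2,"twist":3.4},
    {"tx":11.7,"ty":-36.0,"twist":3.4},
    {"tx":9.5,"ty":-36.6,"twist":3.4},
    {"tx":7.4,"ty":-37.1,"twist":3.4}
  ]
}}

```text
schema error: expected keys tx, ty, tz, twist, fingers
```

{"fn": "drive_tool", "kwargs": {
  "increments": [
    {"tx":34.4,"ty":-15.6,"tz":0,"twist":3.4,"fingers":0},
    {"tx":33.5,"ty":-17.6,"tz":0,"twist":3.4,"fingers":0},
    {"tx":32.3,"ty":-19.6,"tz":0,"twist":3.4,"fingers":0},
    {"tx":31.1,"ty":-21.5,"tz":0,"twist":3.4,"fingers":0},
    {"tx":29.8,"ty":-23.3,"tz":0,"twist":3.4,"fingers":0},
    {"tx":28.4,"ty":-25.0,"tz":0,"twist":3.4,"fingers":0},
    {"tx":26.8,"ty":-26.6,"tz":0,"twist":3.4,"fingers":0},
    {"tx":25.2,"ty":-28.2,"tz":0,"twist":3.4,"fingers":0},
    {"tx":23.5,"ty":-29.6,"tz":0,"twist":3.4,"fingers":0},
    {"tx":21.7,"ty":-31.0,"tz":0,"twist":3.4,"fingers":0},
    {"tx":19.8,"ty":-32.2,"tz":0,"twist":3.4,"fingers":0},
    {"tx":17.9,"ty":-33.3,"tz":0,"twist":3.4,"fingers":0},
    {"tx":15.9,"ty":-34.3,"tz":0,"twist":3.4,"fingers":0},
    {"tx":13.8,"ty":-35.2,"tz":0,"twist":3.4,"fingers":0},
    {"tx":11.7,"ty":-36.0,"tz":0,"twist":3.4,"fingers":0},
    {"tx":9.5,"ty":-36.6,"tz":0,"twist":3.4,"fingers":0},
    {"tx":7.4,"ty":-37.1,"tz":0,"twist":3.4,"fingers":0}
  ]
}}

```text
time_s: 1.8
tcp_pos: [652.4, -216.8, 230.8]
orientation: [2.904, -1.199, -0.001]
force: [0.1, -0.2, 0.5]
gripper_width: 85.7
finger_force: 0.0
```

```bash
sed -i 's/out.append({k:round(float(v),1) for k,v in zip(("tx","ty","tz","twist"),(\*t,tw))})/out.append({k:round(float(v),1)+0 for k,v in zip(("tx","ty","tz","twist","fingers"),(*t,tw,0))})/' h.py; python3 - <<'E'
from h import *
from bench import grab_frame
s=get_state();print(s["time_s"],s["tcp_pos"],s["orientation"],s["q"])
plan([(21.5,2,150,55,3)])
b=grab_frame("scene");cv2.imwrite("pics/s1.png",cv2.resize(b[60:300,220:480,::-1],(650,600)))
E
```

```text
1.8 [ 652.40326986 -216.80893294  230.80094841] [ 2.90361478e+00 -1.19908668e+00 -1.37999431e-03] [-3.38115616e-01  5.15853824e-01  1.47965988e+00 -9.05171990e-05
  1.14696319e+00  2.01598106e+00]
[{"tx": 0.0, "ty": 0.4, "tz": 26.9, "twist": 0.0, "fingers": 0.0}, {"tx": 0.0, "ty": 0.4, "tz": 26.9, "twist": 0.0, "fingers": 0.0}, {"tx": 0.0, "ty": 0.4, "tz": 26.9, "twist": 0.0, "fingers": 0.0}]
```

View pics/s1.png

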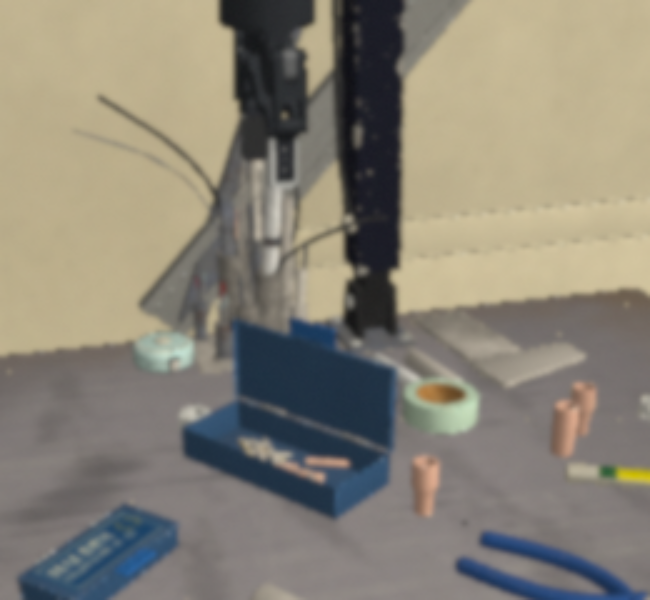

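The unobstructed scene crop shows the tin with its lid corners at crop (236,322) and (393,372), tab at (291,320)-(335,330), and front right corner at (335,487). The front fingertip ends at about (285,181). I'll refine the fit and check tip height.

```bash
python3 - <<'E'
from h import *
T=lambda p:(np.array(p)+.5)/4.848-.5+[235,125]
S=lambda p:(np.array(p)+.5)/2.5-.5+[220,60]
def mod(q):
    return ([lid(q,94.5,25),lid(q,94.5,-25),lid(q,78,86.5),lid(q,78,-86.5),[39,86.5,30],[39,-86.5,30],[-38,86.5,30],[-38,-86.5,30]],
            [lid(q,94.5,25),lid(q,94.5,-25),lid(q,78,86.5),lid(q,78,-86.5),[-39,86.5,30],[-39,86.5,0],[-39,-86.5,30],[-39,-86.5,0],[39,-86.5,30]])
mt=T([(302,73),(440,93),(127,70),(613,143),(155,150),(600,218),(125,345),(562,410)])
ms=S([(291,320),(335,330),(236,322),(393,372),(185,431),(187,459),(335,487),(338,512),(389,455)])
def f(p):
    a,b=mod(p[3]);return np.r_[(proj("top",tin(*p[:3],np.array(a)))-mt).ravel(),(proj("scene",tin(*p[:3],np.array(b)))-ms).ravel()]
r=least_squares(f,[610,-250,-.17,1.6],loss="soft_l1");print(r.x);print(np.round(r.fun.reshape(-1,2),1).tolist())
for z in(231,244):print(z,(proj("scene",tin(*TIN,np.array([[8.3,2,z],[8.3+57,84,z]])))-[220,60])*2.5)
E
```

```text
[ 6.08201159e+02 -2.54142286e+02 -1.66475060e-01  1.55919130e+00]
[[-0.9, 0.9], [0.5, 1.2], [-0.1, -0.1], [0.9, 0.0], [-0.7, -0.0], [0.2, -0.1], [-2.1, -0.6], [2.0, 0.4], [-0.4, -1.9], [0.7, -0.5], [0.3, -2.0], [2.0, -2.5], [-2.0, -2.1], [-2.1, -1.3], [0.8, 0.5], [-0.6, 3.5], [2.2, -1.3]]
231 [[285.871055   203.62968143]
 [255.09684353 173.02189051]]
244 [[285.7751657  187.04968137]
 [254.81502985 157.76078135]]
```

{"fn": "drive_tool", "kwargs": {
  "increments": [
    {"tx":0,"ty":0.4,"tz":27,"twist":0,"fingers":0},
    {"tx":0,"ty":0.4,"tz":27,"twist":0,"fingers":0},
    {"tx":0,"ty":0.4,"tz":27,"twist":0,"fingers":0}
  ]
}}

```text
time_s: 2.15
tcp_pos: [650.4, -218.6, 149.1]
orientation: [2.906, -1.195, -0.001]
force: [0.0, 0.6, 0.7]
gripper_width: 86.0
finger_force: 0.0
```

```bash
python3 - <<'E'
from h import *
from bench import grab_frame
print(get_state()["tcp_pos"])
b=grab_frame("scene");t=grab_frame("top")
cv2.imwrite("pics/s2.png",np.hstack([cv2.resize(b[120:280,280:400,::-1],(400,533)),cv2.resize(t[90:223,250:350,::-1],(400,533))]))
for z in(150,163):
  X=tin(*TIN,np.array([[8.3,2,z],[8.3+57,84,z]]));print(z,(proj("scene",X)-[280,120])*3.333,(proj("top",X)-[250,90])*4+[400,0])
E
```

```text
[ 650.44766525 -218.6430602   149.0523002 ]
150 [[181.90165945 202.62692662]
 [142.35370471 151.91972576]] [[624.17753604 256.95162163]
 [447.58826572  94.46435695]]
163 [[181.78419335 182.3161306 ]
 [142.00586174 133.08292044]] [[623.14128971 244.74247766]
 [443.70376869  79.82343327]]
```

View pics/s2.png

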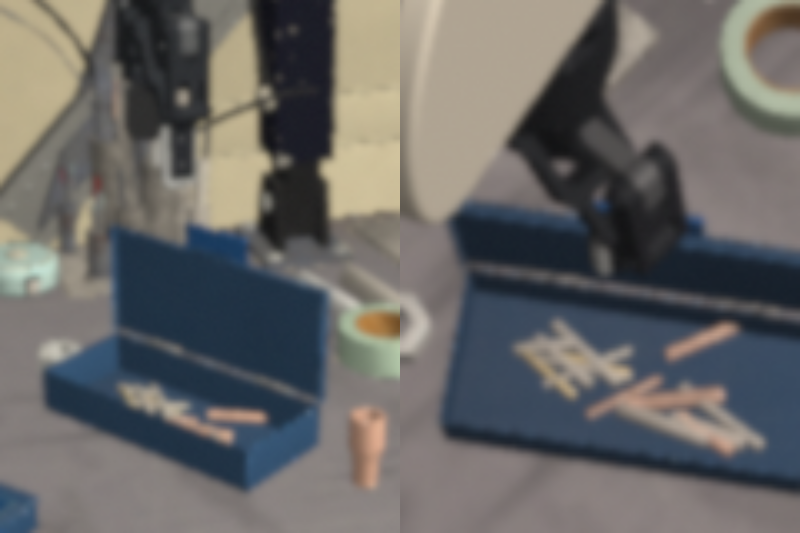

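The tips stand about 14 mm above the TCP when open, as seen in the scene crop at (180,178). The lid is still upright and sits between the fingers. Next I compute the descent and push.

```bash
sed -i 's/^TIN=.*/TIN=[608.0,-254.0,-0.168]/' h.py; python3 - <<'E'
from h import *
plan([(21.5,2,76,55,4),(-12,2,76,55,11)])
E
```

```text
[{"tx": 0.8, "ty": -0.8, "tz": 17.4, "twist": 0.0, "fingers": 0.0}, {"tx": 0.8, "ty": -0.8, "tz": 17.4, "twist": 0.0, "fingers": 0.0}, {"tx": 0.8, "ty": -0.8, "tz": 17.4, "twist": 0.0, "fingers": 0.0}, {"tx": 0.8, "ty": -0.8, "tz": 17.4, "twist": 0.0, "fingers": 0.0}, {"tx": -2.5, "ty": 1.7, "tz": 0.0, "twist": 0.0, "fingers": 0.0}, {"tx": -2.5, "ty": 1.7, "tz": 0.0, "twist": 0.0, "fingers": 0.0}, {"tx": -2.5, "ty": 1.7, "tz": 0.0, "twist": 0.0, "fingers": 0.0}, {"tx": -2.5, "ty": 1.7, "tz": 0.0, "twist": 0.0, "fingers": 0.0}, {"tx": -2.5, "ty": 1.7, "tz": 0.0, "twist": 0.0, "fingers": 0.0}, {"tx": -2.5, "ty": 1.7, "tz": 0.0, "twist": 0.0, "fingers": 0.0}, {"tx": -2.5, "ty": 1.7, "tz": 0.0, "twist": 0.0, "fingers": 0.0}, {"tx": -2.5, "ty": 1.7, "tz": 0.0, "twist": 0.0, "fingers": 0.0}, {"tx": -2.5, "ty": 1.7, "tz": 0.0, "twist": 0.0, "fingers": 0.0}, {"tx": -2.5, "ty": 1.7, "tz": 0.0, "twist": 0.0, "fingers": 0.0}, {"tx": -2.5, "ty": 1.7, "tz": 0.0, "twist": 0.0, "fingers": 0.0}]
```

{"fn": "drive_tool", "kwargs": {
  "increments": [
    {"tx":0.8,"ty":-0.8,"tz":17.4,"twist":0,"fingers":0},
    {"tx":0.8,"ty":-0.8,"tz":17.4,"twist":0,"fingers":0},
    {"tx":0.8,"ty":-0.8,"tz":17.4,"twist":0,"fingers":0},
    {"tx":0.8,"ty":-0.8,"tz":17.4,"twist":0,"fingers":0},
    {"tx":0,"ty":0,"tz":0,"twist":0,"fingers":0},
    {"tx":-2.5,"ty":1.7,"tz":0,"twist":0,"fingers":0},
    {"tx":-2.5,"ty":1.7,"tz":0,"twist":0,"fingers":0},
    {"tx":-2.5,"ty":1.7,"tz":0,"twist":0,"fingers":0},
    {"tx":-2.5,"ty":1.7,"tz":0,"twist":0,"fingers":0},
    {"tx":-2.5,"ty":1.7,"tz":0,"twist":0,"fingers":0},
    {"tx":-2.5,"ty":1.7,"tz":0,"twist":0,"fingers":0},
    {"tx":-2.5,"ty":1.7,"tz":0,"twist":0,"fingers":0},
    {"tx":-2.5,"ty":1.7,"tz":0,"twist":0,"fingers":0},
    {"tx":-2.5,"ty":1.7,"tz":0,"twist":0,"fingers":0},
    {"tx":-2.5,"ty":1.7,"tz":0,"twist":0,"fingers":0},
    {"tx":-2.5,"ty":1.7,"tz":0,"twist":0,"fingers":0},
    {"tx":0,"ty":0,"tz":0,"twist":0,"fingers":0},
    {"tx":0,"ty":0,"tz":0,"twist":0,"fingers":0}
  ]
}}

```text
time_s: 4.05
tcp_pos: [622.5, -212.8, 80.7]
orientation: [-2.905, 1.196, -0.0]
force: [-0.2, 0.1, 0.1]
gripper_width: 85.6
finger_force: 0.0
```

```bash
python3 - <<'E'
from h import *
from bench import grab_frame
s=get_state();print(s["time_s"],s["tcp_pos"],s["force"])
b=grab_frame("scene")
cv2.imwrite("pics/s3.png",cv2.resize(b[150:280,280:400,::-1],(553,600)))
for q in(1.4,1.2,1.1,1.0,.9,.8):print(q,np.round((proj("scene",tin(*TIN,np.array([lid(q,78,86.5),lid(q,78,-86.5),lid(q,94.5,25),lid(q,94.5,-25)])))-[280,150])*4.61).tolist())
plan([(-12,2,76,55,1),(-30,2,67,55,7)])
E
```

```text
4.05 [ 622.52086753 -212.82141276   80.72750148] [-0.23103638  0.06061782  0.11040845]
1.4 [[141.0, 178.0], [439.0, 270.0], [235.0, 177.0], [322.0, 203.0]]
1.2 [[120.0, 195.0], [418.0, 290.0], [209.0, 199.0], [296.0, 226.0]]
1.1 [[110.0, 206.0], [407.0, 303.0], [197.0, 213.0], [283.0, 240.0]]
1.0 [[101.0, 218.0], [398.0, 316.0], [185.0, 228.0], [272.0, 256.0]]
0.9 [[92.0, 231.0], [389.0, 331.0], [174.0, 245.0], [260.0, 273.0]]
0.8 [[84.0, 245.0], [380.0, 347.0], [164.0, 262.0], [250.0, 292.0]]
[{"tx": -3.3, "ty": 2.4, "tz": 4.8, "twist": -0.1, "fingers": 0.0}, {"tx": -2.1, "ty": 1.5, "tz": 1.3, "twist": 0.0, "fingers": 0.0}, {"tx": -2.1, "ty": 1.5, "tz": 1.3, "twist": 0.0, "fingers": 0.0}, {"tx": -2.1, "ty": 1.5, "tz": 1.3, "twist": 0.0, "fingers": 0.0}, {"tx": -2.1, "ty": 1.5, "tz": 1.3, "twist": 0.0, "fingers": 0.0}, {"tx": -2.1, "ty": 1.5, "tz": 1.3, "twist": 0.0, "fingers": 0.0}, {"tx": -2.1, "ty": 1.5, "tz": 1.3, "twist": 0.0, "fingers": 0.0}, {"tx": -2.1, "ty": 1.5, "tz": 1.3, "twist": 0.0, "fingers": 0.0}]
```

View pics/s3.png

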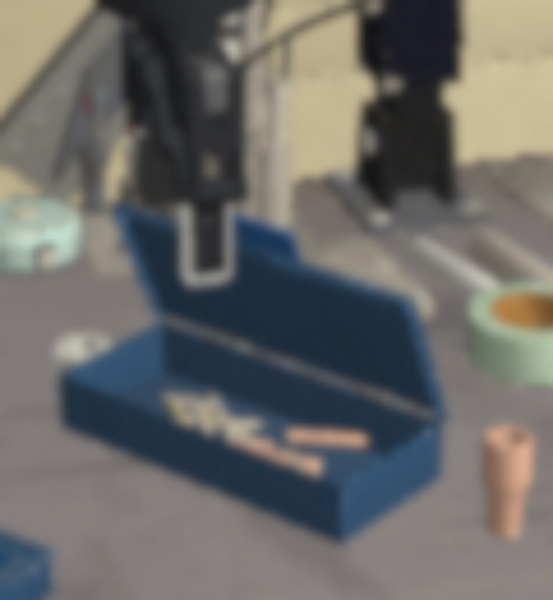

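The lid is caught on the front finger: crop corners (117,207) and (410,300) put it at about 1.12 rad. Next I lower to about 0.8, shift +y so the rear finger leaves the lid, then twist.

{"fn": "drive_tool", "kwargs": {
  "increments": [
    {"tx":-1.8,"ty":1.3,"tz":2,"twist":0,"fingers":0},
    {"tx":-2.2,"ty":1.6,"tz":2,"twist":0,"fingers":0},
    {"tx":-2.2,"ty":1.6,"tz":2,"twist":0,"fingers":0},
    {"tx":-2.2,"ty":1.6,"tz":2,"twist":0,"fingers":0},
    {"tx":-2.2,"ty":1.6,"tz":2,"twist":0,"fingers":0},
    {"tx":-2.2,"ty":1.6,"tz":2,"twist":0,"fingers":0},
    {"tx":-2.2,"ty":1.6,"tz":1,"twist":0,"fingers":0},
    {"tx":-2,"ty":1.5,"tz":1,"twist":0,"fingers":0},
    {"tx":0,"ty":0,"tz":0,"twist":0,"fingers":0},
    {"tx":0,"ty":0,"tz":0,"twist":0,"fingers":0}
  ]
}}

```text
time_s: 5.1
tcp_pos: [601.7, -209.7, 66.8]
orientation: [-2.905, 1.196, 0.0]
force: [-0.2, -0.3, 0.2]
gripper_width: 85.5
finger_force: 0.3
```

```bash
cat >> h.py <<'E'
from bench import grab_frame
def meas(show=None):
    """estimate lid q from the +-y lid top corners' silhouette: bright tab blob centroid in scene and top"""
    s=get_state();print("t",s["time_s"],"tcp",np.round(s["tcp_pos"],1),"F",np.round(s["force"],1))
    for n in("scene","top"):
        f=grab_frame(n).astype(int);m=(f[:,:,2]-f[:,:,0]>70)&(f[:,:,2]>105)
        k,l,st,c=cv2.connectedComponentsWithStats(m.astype(np.uint8))
        x=proj(n,tin(*TIN,np.array([lid(q,87,0) for q in(1.,.8,.6,.4,.2,0)])))
        print(n,[(int(st[i,4]),*map(int,st[i,:4]),*np.round(c[i],1)) for i in range(1,k) if st[i,4]>8 and np.abs(c[i]-x.mean(0)).max()<60], "pred q=1,.8..0:",np.round(x,0).tolist())
    
E
python3 - <<'E'
from h import *
meas()
plan([(-30,22,67,55,7),(-30,22,67,90,7)])
E
```

```text
t 5.1 tcp [ 601.7 -209.7   66.8] F [-0.2 -0.3  0.2]
scene [] pred q=1,.8..0: [[331.0, 205.0], [326.0, 212.0], [323.0, 219.0], [320.0, 227.0], [319.0, 236.0], [319.0, 243.0]]
top [] pred q=1,.8..0: [[307.0, 173.0], [306.0, 183.0], [305.0, 192.0], [304.0, 199.0], [304.0, 204.0], [304.0, 207.0]]
[{"tx": -1.8, "ty": -2.3, "tz": 0.0, "twist": 0.0, "fingers": 0.0}, {"tx": -1.8, "ty": -2.3, "tz": 0.0, "twist": 0.0, "fingers": 0.0}, {"tx": -1.8, "ty": -2.3, "tz": 0.0, "twist": 0.0, "fingers": 0.0}, {"tx": -1.8, "ty": -2.3, "tz": 0.0, "twist": 0.0, "fingers": 0.0}, {"tx": -1.8, "ty": -2.3, "tz": 0.0, "twist": 0.0, "fingers": 0.0}, {"tx": -1.8, "ty": -2.3, "tz": 0.0, "twist": 0.0, "fingers": 0.0}, {"tx": -1.8, "ty": -2.3, "tz": 0.0, "twist": 0.0, "fingers": 0.0}, {"tx": -3.8, "ty": 1.1, "tz": 0.0, "twist": -5.0, "fingers": 0.0}, {"tx": -3.9, "ty": 0.8, "tz": 0.0, "twist": -5.0, "fingers": 0.0}, {"tx": -4.0, "ty": 0.4, "tz": 0.0, "twist": -5.0, "fingers": 0.0}, {"tx": -4.0, "ty": 0.1, "tz": 0.0, "twist": -5.0, "fingers": 0.0}, {"tx": -4.0, "ty": -0.3, "tz": 0.0, "twist": -5.0, "fingers": 0.0}, {"tx": -4.0, "ty": -0.6, "tz": 0.0, "twist": -5.0, "fingers": 0.0}, {"tx": -3.9, "ty": -1.0, "tz": 0.0, "twist": -5.0, "fingers": 0.0}]
```

{"fn": "drive_tool", "kwargs": {
  "increments": [
    {"tx":-1.8,"ty":-2.3,"tz":0,"twist":0,"fingers":0},
    {"tx":-1.8,"ty":-2.3,"tz":0,"twist":0,"fingers":0},
    {"tx":-1.8,"ty":-2.3,"tz":0,"twist":0,"fingers":0},
    {"tx":-1.8,"ty":-2.3,"tz":0,"twist":0,"fingers":0},
    {"tx":-1.8,"ty":-2.3,"tz":0,"twist":0,"fingers":0},
    {"tx":-1.8,"ty":-2.3,"tz":0,"twist":0,"fingers":0},
    {"tx":-1.8,"ty":-2.3,"tz":0,"twist":0,"fingers":0},
    {"tx":-3.8,"ty":1.1,"tz":0,"twist":-5,"fingers":0},
    {"tx":-3.9,"ty":0.8,"tz":0,"twist":-5,"fingers":0},
    {"tx":-4,"ty":0.4,"tz":0,"twist":-5,"fingers":0},
    {"tx":-4,"ty":0.1,"tz":0,"twist":-5,"fingers":0},
    {"tx":-4,"ty":-0.3,"tz":0,"twist":-5,"fingers":0},
    {"tx":-4,"ty":-0.6,"tz":0,"twist":-5,"fingers":0},
    {"tx":-3.9,"ty":-1,"tz":0,"twist":-5,"fingers":0},
    {"tx":0,"ty":0,"tz":0,"twist":0,"fingers":0}
  ]
}}

```text
time_s: 6.7
tcp_pos: [579.1, -175.5, 66.7]
orientation: [-3.13, 0.266, 0.001]
force: [1.2, 0.0, 1.0]
gripper_width: 85.4
finger_force: 0.4
```

```bash
python3 - <<'E'
from h import *
s=get_state();print(s["tcp_pos"],s["orientation"],s["force"])
b=grab_frame("scene");t=grab_frame("top")
cv2.imwrite("pics/s4.png",np.hstack([cv2.resize(b[180:280,280:380,::-1],(400,400),interpolation=2),cv2.resize(t[130:230,245:345,::-1],(400,400),interpolation=2)]))
for q in(1.1,1.0,.9,.8,.7,.6,.4):print(q,*[np.round((proj(n,tin(*TIN,np.array([lid(q,78,86.5),lid(q,78,-86.5),lid(q,94.5,25),lid(q,94.5,-25)])))-o)*4).tolist() for n,o in(("scene",[280,180]),("top",[245,130]))])
E
```

```text
[ 579.05873845 -175.47972326   66.66015065] [-3.13007104e+00  2.65634716e-01  8.93180841e-04] [1.24920784 0.04544108 0.963336  ]
1.1 [[96.0, 59.0], [354.0, 143.0], [171.0, 65.0], [246.0, 88.0]] [[50.0, 119.0], [454.0, 181.0], [188.0, 146.0], [307.0, 164.0]]
1.0 [[88.0, 69.0], [345.0, 154.0], [161.0, 78.0], [236.0, 102.0]] [[48.0, 138.0], [451.0, 199.0], [186.0, 168.0], [304.0, 186.0]]
0.9 [[80.0, 80.0], [337.0, 167.0], [151.0, 92.0], [226.0, 117.0]] [[47.0, 155.0], [448.0, 217.0], [183.0, 190.0], [301.0, 208.0]]
0.8 [[73.0, 92.0], [330.0, 181.0], [142.0, 108.0], [217.0, 133.0]] [[46.0, 172.0], [446.0, 233.0], [181.0, 211.0], [299.0, 229.0]]
0.7 [[66.0, 105.0], [323.0, 195.0], [134.0, 124.0], [209.0, 150.0]] [[46.0, 188.0], [443.0, 249.0], [180.0, 230.0], [296.0, 248.0]]
0.6 [[61.0, 118.0], [317.0, 210.0], [127.0, 141.0], [201.0, 167.0]] [[45.0, 203.0], [440.0, 264.0], [179.0, 248.0], [294.0, 266.0]]
0.4 [[52.0, 146.0], [307.0, 241.0], [116.0, 176.0], [190.0, 203.0]] [[46.0, 229.0], [436.0, 289.0], [177.0, 279.0], [291.0, 297.0]]
```

View pics/s4.png

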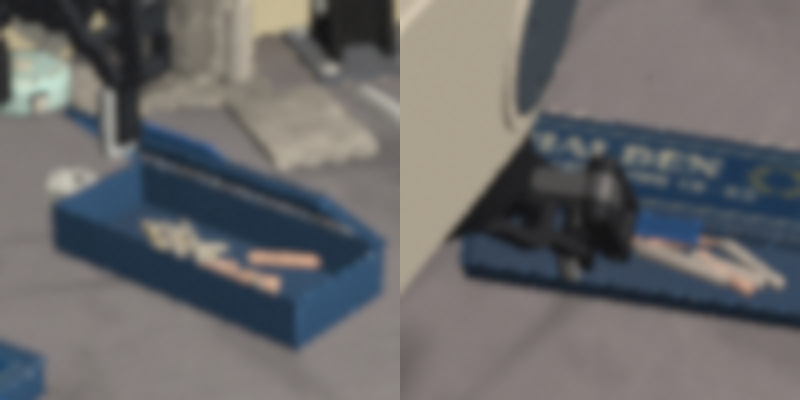

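The lid rests on the finger at about 0.70 rad: scene crop corner (68,108), tab (220,150); top crop tab right edge at x≈700. The rear finger is off the lid. Next I follow the arc to about 0.3 rad.

```bash
python3 - <<'E'
from h import *
plan([(-38,21,47,90,6),(-46,21,30,90,6)])
E
```

```text
[{"tx": -1.3, "ty": 0.2, "tz": 3.3, "twist": 0.0, "fingers": 0.0}, {"tx": -1.3, "ty": 0.2, "tz": 3.3, "twist": 0.0, "fingers": 0.0}, {"tx": -1.3, "ty": 0.2, "tz": 3.3, "twist": 0.0, "fingers": 0.0}, {"tx": -1.3, "ty": 0.2, "tz": 3.3, "twist": 0.0, "fingers": 0.0}, {"tx": -1.3, "ty": 0.2, "tz": 3.3, "twist": 0.0, "fingers": 0.0}, {"tx": -1.3, "ty": 0.2, "tz": 3.3, "twist": 0.0, "fingers": 0.0}, {"tx": -1.3, "ty": 0.0, "tz": 2.8, "twist": 0.0, "fingers": 0.0}, {"tx": -1.3, "ty": 0.0, "tz": 2.8, "twist": 0.0, "fingers": 0.0}, {"tx": -1.3, "ty": 0.0, "tz": 2.8, "twist": 0.0, "fingers": 0.0}, {"tx": -1.3, "ty": 0.0, "tz": 2.8, "twist": 0.0, "fingers": 0.0}, {"tx": -1.3, "ty": 0.0, "tz": 2.8, "twist": 0.0, "fingers": 0.0}, {"tx": -1.3, "ty": 0.0, "tz": 2.8, "twist": 0.0, "fingers": 0.0}]
```

{"fn": "drive_tool", "kwargs": {
  "increments": [
    {"tx":-1.3,"ty":0.2,"tz":3.3,"twist":0,"fingers":0},
    {"tx":-1.3,"ty":0.2,"tz":3.3,"twist":0,"fingers":0},
    {"tx":-1.3,"ty":0.2,"tz":3.3,"twist":0,"fingers":0},
    {"tx":-1.3,"ty":0.2,"tz":3.3,"twist":0,"fingers":0},
    {"tx":-1.3,"ty":0.2,"tz":3.3,"twist":0,"fingers":0},
    {"tx":-1.3,"ty":0.2,"tz":3.3,"twist":0,"fingers":0},
    {"tx":-1.3,"ty":0,"tz":2.8,"twist":0,"fingers":0},
    {"tx":-1.3,"ty":0,"tz":2.8,"twist":0,"fingers":0},
    {"tx":-1.3,"ty":0,"tz":2.8,"twist":0,"fingers":0},
    {"tx":-1.3,"ty":0,"tz":2.8,"twist":0,"fingers":0},
    {"tx":-1.3,"ty":0,"tz":2.8,"twist":0,"fingers":0},
    {"tx":-1.3,"ty":0,"tz":2.8,"twist":0,"fingers":0},
    {"tx":0,"ty":0,"tz":0,"twist":0,"fingers":0}
  ]
}}

```text
time_s: 8.1
tcp_pos: [563.1, -173.8, 29.3]
orientation: [-3.129, 0.268, 0.003]
force: [-2.1, 5.2, 0.4]
gripper_width: 85.3
finger_force: 3.0
```

```bash
python3 - <<'E'
from h import *
s=get_state();print(s["tcp_pos"],s["force"])
b=grab_frame("scene");t=grab_frame("top")
cv2.imwrite("pics/s5.png",np.hstack([cv2.resize(b[180:280,280:380,::-1],(400,400),interpolation=2),cv2.resize(t[130:230,260:360,::-1],(400,400),interpolation=2)]))
for q in(.6,.5,.4,.3,.2,.1,0):print(q,*[np.round((proj(n,tin(*TIN,np.array([lid(q,78,86.5),lid(q,78,-86.5),lid(q,94.5,25),lid(q,94.5,-25)])))-o)*4).tolist() for n,o in(("scene",[280,180]),("top",[260,130]))])
E
```

```text
[ 563.06469367 -173.81861935   29.33374194] [-2.10276513  5.15312542  0.4132214 ]
0.6 [[61.0, 118.0], [317.0, 210.0], [127.0, 141.0], [201.0, 167.0]] [[-15.0, 203.0], [380.0, 264.0], [119.0, 248.0], [234.0, 266.0]]
0.5 [[56.0, 132.0], [311.0, 225.0], [121.0, 158.0], [195.0, 185.0]] [[-14.0, 217.0], [378.0, 277.0], [118.0, 264.0], [233.0, 282.0]]
0.4 [[52.0, 146.0], [307.0, 241.0], [116.0, 176.0], [190.0, 203.0]] [[-14.0, 229.0], [376.0, 289.0], [117.0, 279.0], [231.0, 297.0]]
0.3 [[50.0, 159.0], [303.0, 256.0], [113.0, 193.0], [186.0, 222.0]] [[-13.0, 240.0], [374.0, 299.0], [117.0, 292.0], [230.0, 309.0]]
0.2 [[48.0, 173.0], [300.0, 271.0], [110.0, 211.0], [183.0, 239.0]] [[-11.0, 249.0], [372.0, 308.0], [118.0, 302.0], [229.0, 320.0]]
0.1 [[47.0, 187.0], [299.0, 286.0], [109.0, 228.0], [182.0, 257.0]] [[-10.0, 256.0], [371.0, 315.0], [119.0, 311.0], [229.0, 328.0]]
0 [[47.0, 199.0], [298.0, 300.0], [109.0, 244.0], [181.0, 274.0]] [[-7.0, 262.0], [369.0, 320.0], [120.0, 317.0], [229.0, 334.0]]
```

View pics/s5.png

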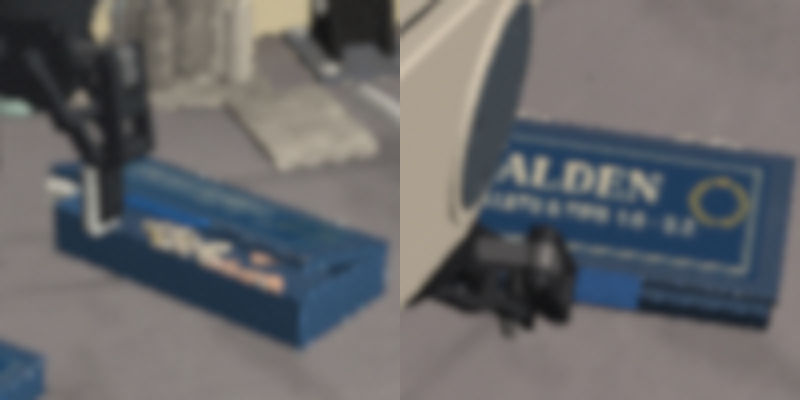

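The lid is at about 0.3 rad (top crop tab bottom-right (640,310), lid corner (772,300)). The pad flange presses the tab's end sideways (Fy≈5 N), so I ease 2 mm in +y before going on.

{"fn": "drive_tool", "kwargs": {
  "increments": [
    {"tx":0,"ty":-0.5,"tz":0,"twist":0,"fingers":0},
    {"tx":0,"ty":-0.5,"tz":0,"twist":0,"fingers":0},
    {"tx":0,"ty":-0.5,"tz":0,"twist":0,"fingers":0},
    {"tx":0,"ty":-0.5,"tz":0,"twist":0,"fingers":0},
    {"tx":0,"ty":0,"tz":0,"twist":0,"fingers":0}
  ]
}}

```text
time_s: 8.7
tcp_pos: [564.5, -172.9, 30.3]
orientation: [3.13, -0.267, 0.001]
force: [-3.1, -2.3, 1.2]
gripper_width: 85.5
finger_force: 1.8
```

```bash
cat >> h.py <<'E'
def tab():
    s=get_state();print("t",s["time_s"],"tcp",np.round(s["tcp_pos"],1),"F",np.round(s["force"],1),round(float(s["finger_force"]),2))
    for n,(x0,x1,y0,y1) in(("scene",(305,340,215,260)),("top",(290,330,185,225))):
        f=grab_frame(n).astype(int)[y0:y1,x0:x1];m=(f[:,:,2]-f[:,:,0]>75)
        ys,xs=np.nonzero(m);print(n,len(xs),[(x0+int(x),round(y0+float(ys[xs==x].mean()),1),int((xs==x).sum())) for x in sorted(set(xs))][-14:])
        print("  pred tab mid-right (r=87,y=-15)",[(q,*np.round(proj(n,tin(*TIN,np.array([lid(q,87,-15)])))[0],1)) for q in(.4,.3,.2,.1,.0)])
E
python3 -c "
from h import *
tab()"
```

```text
t 8.7 tcp [ 564.5 -172.9   30.3] F [-3.1 -2.3  1.2] 1.77
scene 44 [(316, 230.0, 3), (317, 230.0, 3), (318, 231.0, 3), (319, 231.0, 3), (320, 231.5, 2), (321, 232.0, 3), (322, 232.0, 3), (323, 232.5, 2), (324, 232.5, 2), (325, 233.0, 3), (326, 233.5, 2), (327, 234.0, 3), (328, 234.5, 2), (329, 234.5, 2)]
  pred tab mid-right (r=87,y=-15) [(0.4, np.float64(326.0), np.float64(229.5)), (0.3, np.float64(325.1), np.float64(233.7)), (0.2, np.float64(324.4), np.float64(237.7)), (0.1, np.float64(324.1), np.float64(241.7)), (0.0, np.float64(324.0), np.float64(245.5))]
top 65 [(305, 200.0, 5), (306, 200.0, 5), (307, 200.0, 5), (308, 200.5, 6), (309, 201.0, 5), (310, 201.0, 5), (311, 201.0, 5), (312, 201.5, 6), (313, 201.0, 5), (314, 201.0, 5), (315, 201.0, 5), (316, 201.5, 4), (317, 201.5, 4)]
  pred tab mid-right (r=87,y=-15) [(0.4, np.float64(312.8), np.float64(200.0)), (0.3, np.float64(312.6), np.float64(202.9)), (0.2, np.float64(312.5), np.float64(205.3)), (0.1, np.float64(312.4), np.float64(207.3)), (0.0, np.float64(312.5), np.float64(208.8))]
```

Lid about 0.33 rad by both views, and bead contact is steady at about 3 N with high friction. I'll drag it down along the arc.

{"fn": "drive_tool", "kwargs": {
  "increments": [
    {"tx":-0.6,"ty":0,"tz":2,"twist":0,"fingers":0},
    {"tx":-0.6,"ty":0,"tz":2,"twist":0,"fingers":0},
    {"tx":-0.5,"ty":0,"tz":2,"twist":0,"fingers":0},
    {"tx":-0.5,"ty":0,"tz":2,"twist":0,"fingers":0},
    {"tx":-0.4,"ty":0,"tz":2,"twist":0,"fingers":0},
    {"tx":-0.4,"ty":0,"tz":2,"twist":0,"fingers":0},
    {"tx":-0.3,"ty":0,"tz":2,"twist":0,"fingers":0},
    {"tx":0,"ty":0,"tz":0,"twist":0,"fingers":0}
  ]
}}

```text
time_s: 9.6
tcp_pos: [561.1, -171.8, 15.9]
orientation: [-3.13, 0.267, -0.0]
force: [-0.0, 0.3, -0.8]
gripper_width: 85.5
finger_force: 0.3
```

```bash
python3 -c "
from h import *
tab()"
```

```text
t 9.6 tcp [ 561.1 -171.8   15.9] F [-0.   0.3 -0.8] 0.31
scene 73 [(317, 237.5, 4), (318, 237.5, 4), (319, 238.0, 5), (320, 238.5, 4), (321, 238.5, 4), (322, 239.5, 4), (323, 239.5, 4), (324, 240.0, 5), (325, 240.5, 4), (326, 240.5, 4), (327, 240.5, 4), (328, 240.5, 2), (329, 240.5, 2), (330, 241.0, 1)]
  pred tab mid-right (r=87,y=-15) [(0.4, np.float64(326.0), np.float64(229.5)), (0.3, np.float64(325.1), np.float64(233.7)), (0.2, np.float64(324.4), np.float64(237.7)), (0.1, np.float64(324.1), np.float64(241.7)), (0.0, np.float64(324.0), np.float64(245.5))]
top 73 [(304, 204.0, 1), (305, 204.0, 5), (306, 203.5, 6), (307, 203.5, 6), (308, 204.0, 5), (309, 204.5, 6), (310, 204.5, 6), (311, 204.5, 6), (312, 204.5, 6), (313, 204.5, 6), (314, 204.5, 6), (315, 205.0, 5), (316, 205.0, 5), (317, 204.5, 4)]
  pred tab mid-right (r=87,y=-15) [(0.4, np.float64(312.8), np.float64(200.0)), (0.3, np.float64(312.6), np.float64(202.9)), (0.2, np.float64(312.5), np.float64(205.3)), (0.1, np.float64(312.4), np.float64(207.3)), (0.0, np.float64(312.5), np.float64(208.8))]
```

Lid at about 0.17 rad with only slight contact force. I restore a small inward preload and drag the rest down with x held.

{"fn": "drive_tool", "kwargs": {
  "increments": [
    {"tx":0.5,"ty":0,"tz":0.5,"twist":0,"fingers":0},
    {"tx":0.3,"ty":0,"tz":1.5,"twist":0,"fingers":0},
    {"tx":0,"ty":0,"tz":1.5,"twist":0,"fingers":0},
    {"tx":0,"ty":0,"tz":1.5,"twist":0,"fingers":0},
    {"tx":0,"ty":0,"tz":1.5,"twist":0,"fingers":0},
    {"tx":0,"ty":0,"tz":1.5,"twist":0,"fingers":0}
  ]
}}

```text
time_s: 10.3
tcp_pos: [560.8, -171.7, 7.6]
orientation: [-3.13, 0.267, 0.003]
force: [-5.6, 1.4, 0.8]
gripper_width: 85.7
finger_force: 2.5
```

```bash
python3 -c "
from h import *
tab()"
```

```text
t 10.3 tcp [ 560.8 -171.7    7.6] F [-5.6  1.4  0.8] 2.53
scene 93 [(317, 240.5, 6), (318, 241.0, 5), (319, 241.0, 5), (320, 242.0, 5), (321, 242.0, 5), (322, 242.0, 5), (323, 243.0, 5), (324, 243.5, 6), (325, 244.0, 5), (326, 244.0, 5), (327, 244.0, 5), (328, 244.0, 3), (329, 244.0, 3), (330, 243.5, 2)]
  pred tab mid-right (r=87,y=-15) [(0.4, np.float64(326.0), np.float64(229.5)), (0.3, np.float64(325.1), np.float64(233.7)), (0.2, np.float64(324.4), np.float64(237.7)), (0.1, np.float64(324.1), np.float64(241.7)), (0.0, np.float64(324.0), np.float64(245.5))]
top 75 [(305, 205.0, 5), (306, 205.5, 6), (307, 205.5, 6), (308, 205.5, 6), (309, 205.5, 6), (310, 205.5, 6), (311, 205.5, 6), (312, 206.5, 6), (313, 206.5, 6), (314, 206.5, 6), (315, 206.5, 6), (316, 206.5, 6), (317, 205.5, 4)]
  pred tab mid-right (r=87,y=-15) [(0.4, np.float64(312.8), np.float64(200.0)), (0.3, np.float64(312.6), np.float64(202.9)), (0.2, np.float64(312.5), np.float64(205.3)), (0.1, np.float64(312.4), np.float64(207.3)), (0.0, np.float64(312.5), np.float64(208.8))]
```

The drag works: lid about 0.08 rad, N about 5.6. I continue down past shut.

{"fn": "drive_tool", "kwargs": {
  "increments": [
    {"tx":0,"ty":0,"tz":1.5,"twist":0,"fingers":0},
    {"tx":0,"ty":0,"tz":1.5,"twist":0,"fingers":0},
    {"tx":0,"ty":0,"tz":1.5,"twist":0,"fingers":0},
    {"tx":0,"ty":0,"tz":1.5,"twist":0,"fingers":0},
    {"tx":0,"ty":0,"tz":1.5,"twist":0,"fingers":0}
  ]
}}

```text
time_s: 10.9
tcp_pos: [561.2, -172.0, 0.8]
orientation: [-3.13, 0.267, 0.002]
force: [-7.3, 0.8, 5.8]
gripper_width: 85.0
finger_force: 3.5
```

```bash
python3 -c "
from h import *
tab()"
```

```text
t 10.9 tcp [ 561.2 -172.     0.8] F [-7.3  0.8  5.8] 3.5
scene 94 [(317, 242.0, 5), (318, 242.0, 5), (319, 242.5, 6), (320, 243.0, 5), (321, 243.5, 6), (322, 244.0, 5), (323, 244.0, 5), (324, 244.5, 6), (325, 245.0, 5), (326, 245.5, 6), (327, 245.0, 5), (328, 245.5, 4), (329, 245.0, 3), (330, 245.0, 1)]
  pred tab mid-right (r=87,y=-15) [(0.4, np.float64(326.0), np.float64(229.5)), (0.3, np.float64(325.1), np.float64(233.7)), (0.2, np.float64(324.4), np.float64(237.7)), (0.1, np.float64(324.1), np.float64(241.7)), (0.0, np.float64(324.0), np.float64(245.5))]
top 75 [(305, 206.0, 5), (306, 205.5, 6), (307, 205.5, 6), (308, 205.5, 6), (309, 206.0, 7), (310, 206.5, 6), (311, 206.5, 6), (312, 206.5, 6), (313, 206.5, 6), (314, 207.0, 7), (315, 206.5, 6), (316, 207.0, 5), (317, 206.0, 3)]
  pred tab mid-right (r=87,y=-15) [(0.4, np.float64(312.8), np.float64(200.0)), (0.3, np.float64(312.6), np.float64(202.9)), (0.2, np.float64(312.5), np.float64(205.3)), (0.1, np.float64(312.4), np.float64(207.3)), (0.0, np.float64(312.5), np.float64(208.8))]
```

Upward force has jumped to 5.8 N and the tab no longer moves, so the lid is shut. I back off forward slowly, then raise clear.

{"fn": "drive_tool", "kwargs": {
  "increments": [
    {"tx":0,"ty":0,"tz":1,"twist":0,"fingers":0},
    {"tx":-0.3,"ty":0,"tz":0,"twist":0,"fingers":0},
    {"tx":-0.3,"ty":0,"tz":0,"twist":0,"fingers":0},
    {"tx":-0.3,"ty":0,"tz":0,"twist":0,"fingers":0},
    {"tx":-0.3,"ty":0,"tz":0,"twist":0,"fingers":0},
    {"tx":-0.5,"ty":0,"tz":0,"twist":0,"fingers":0},
    {"tx":-1,"ty":0,"tz":0,"twist":0,"fingers":0},
    {"tx":-2,"ty":0,"tz":0,"twist":0,"fingers":0},
    {"tx":-5,"ty":0,"tz":0,"twist":0,"fingers":0},
    {"tx":-10,"ty":0,"tz":0,"twist":0,"fingers":0},
    {"tx":-10,"ty":0,"tz":0,"twist":0,"fingers":0},
    {"tx":-5,"ty":0,"tz":-10,"twist":0,"fingers":0},
    {"tx":0,"ty":0,"tz":-30,"twist":0,"fingers":0},
    {"tx":0,"ty":0,"tz":-40,"twist":0,"fingers":0},
    {"tx":0,"ty":0,"tz":-40,"twist":0,"fingers":0},
    {"tx":0,"ty":0,"tz":-30,"twist":0,"fingers":0},
    {"tx":-20,"ty":0,"tz":0,"twist":0,"fingers":0},
    {"tx":0,"ty":0,"tz":0,"twist":0,"fingers":0}
  ]
}}

```text
time_s: 12.8
tcp_pos: [506.1, -162.4, 151.0]
orientation: [3.13, -0.267, 0.0]
force: [-0.7, -0.5, -0.2]
gripper_width: 85.5
finger_force: 0.0
```

```bash
python3 - <<'E'
from h import *
s=get_state();print(s["time_s"],s["tcp_pos"],s["force"])
b=grab_frame("scene");t=grab_frame("top")
cv2.imwrite("pics/s6.png",np.hstack([cv2.resize(b[190:290,280:380,::-1],(400,400),interpolation=2),cv2.resize(t[140:240,240:340,::-1],(400,400),interpolation=2)]))
for q in(.1,0):print(q,*[np.round((proj(n,tin(*TIN,np.array([lid(q,78,86.5),lid(q,78,-86.5),lid(q,94.5,25),lid(q,94.5,-25)])))-o)*4).tolist() for n,o in(("scene",[280,190]),("top",[240,140]))])
E
```

```text
12.8 [ 506.07256652 -162.3962237   150.98327384] [-0.69191611 -0.54203153 -0.16720447]
0.1 [[47.0, 147.0], [299.0, 246.0], [109.0, 188.0], [182.0, 217.0]] [[70.0, 216.0], [451.0, 275.0], [199.0, 271.0], [309.0, 288.0]]
0 [[47.0, 159.0], [298.0, 260.0], [109.0, 204.0], [181.0, 234.0]] [[73.0, 222.0], [449.0, 280.0], [200.0, 277.0], [309.0, 294.0]]
```

View pics/s6.png

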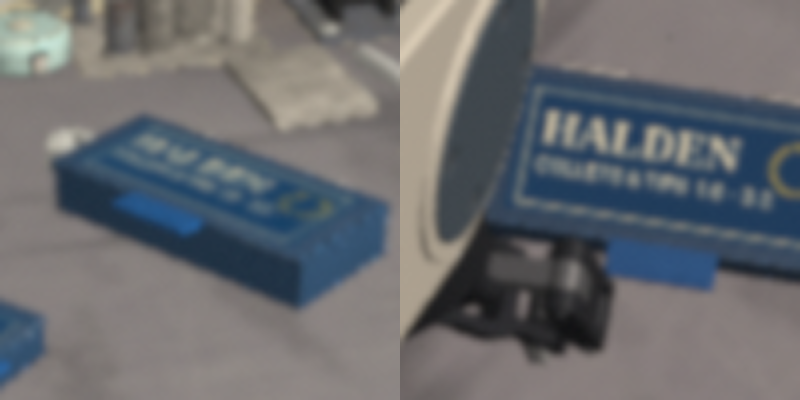

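The lid sits flush: scene crop front right corner (300,262), tab (118,200)-(200,234). The tin has moved only a few mm, the nut is in place at (65,140), and the hand is clear.

```bash
python3 -c "
from bench import hand_in
print(hand_in())"
```

```text
the job is handed in; nothing more can be done
None
```

The lid was tipped, caught on a finger and lowered until fully shut. The tin moved only a few millimetres and the hand ended clear, and I handed the job in at about 13 s; no verdict came back.

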